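Put a clean bearing away in the lidded dish

TASK

Put the ball bearing away in the round steel dish. First raise the dish's lid edge-first by its red tab, so that the tab's edge is about 3 cm up while the opposite edge still rests on the rim, then lift it off, lay it right way up on the cork mat and let go of it. Lay the bearing flat in the dish and let go, then take the lid by its black middle knob and set it back level and centred, fully down before you let go; leave the other things alone.

Things in the scene. Friction and masses are not known exactly. Their poses are not given: they have to be found in the camera images.
- dish: round open steel dish on a grey flange, screwed to the bench. Origin at the centre of its underside on the bench, z up. Outside diameter 126 mm low down, tapering to 122 mm at the rim; inside diameter about 116 mm; rim 26 mm and inner floor 6 mm above the bench; flange 148 mm across, 4 mm high. It cannot move. It may stand left or right, with the mat on the other side
- dish_rim (a point): centre of the dish's mouth, at the rim's height (26 mm above the bench)
- dish_floor (a point): centre of the dish's inner floor (6 mm above the bench)
- mat_top (a point): centre of the top face of the square cork mat, 160 x 160 x 4 mm, fixed to the bench
- lid: loose round aluminium lid, 134 mm across, about 130 g. Origin at the centre of the lower edge of its skirt; z up, +x points from the centre towards the red tab. Skirt 8 mm deep, inside diameter 129 mm, outside the dish's rim; the flat plate above it has its underside at z = 8 mm and its top at z = 12 mm. Home on the dish the origin is 18 mm above the bench (8 mm below the rim); lying on the mat it is at the mat's top face. Free to turn about its axis; any heading is right
- lid_tab: the red upright tab fixed on the lid's edge, 9 mm (along the lid's x) by 16 mm (along the lid's y) by 28 mm high. Origin at the tab's centre, at (59, 0, 26) mm in the lid's frame; its top is 28 mm above the lid's plate, so it is pinched across its 16 mm width, from above. Axes as the lid's
- lid_knob: the black round knob in the lid's middle, 18 mm diameter, 30 mm high. Origin at the knob's centre, 27 mm above the lid's origin, 15 mm above the plate's top
- lid_far (a point): point under the lid's plate opposite the tab, at (-61, 0, 8) mm in the lid's frame: where the lid rests on the rim while its tab is raised
- bearing_center (a point): centre of the loose steel ball bearing, 42 mm diameter, 12 mm thick, lying flat on the bench between dish and mat, about 110 g; to be gripped across its outside. z is its axis
- bearing: the same bearing; origin at the centre of its underside
- white_spool_center (a point): centre of a white plastic spool, 54 mm across, 20 mm high; a bystander
- spark_plug_center (a point): centre of a spark plug lying down, 70 mm long; a bystander
- green_cap_center (a point): centre of a green plastic cap, 36 mm across, 13 mm high; a bystander
Mind the look-alikes: they are no part of the job. Of the things that look like the lid, the largest one is meant.

How it is judged:
On the way, in this order (a step that is already met when the one before it is completed fails the run):
1. the lid's tab edge is raised (lid tilted 9 to 35 degrees) by the tab while its opposite edge stays on the rim (less than 8 mm above it) (angle between lid's own z axis and vertical between 0.15 and 0.6 rad and z of lid_far in the frame of dish below 0.034 m and horizontal distance between lid_far and dish below 0.07 m and z of lid_tab in the frame of dish above 0.055 m and contact force between the fingers and lid_tab above 0.5 N), for 0.2 s.
2. the lid lies right way up on the mat, centre within 50 mm of the mat's, let go (horizontal distance between lid and mat_top below 0.05 m and angle between lid's own z axis and vertical below 0.06 rad and height (world z) of lid below 0.009 m and contact force between the fingers and lid below 0.1 N), for 0.2 s.
3. the bearing lies flat on the dish's floor, let go (horizontal distance between bearing_center and dish_floor below 0.042 m and height (world z) of bearing_center below 0.016 m and angle between bearing's own z axis and vertical below 0.1 rad and contact force between the fingers and bearing below 0.1 N), for 0.2 s.
4. the lid is fully down on the dish while still held by its knob (horizontal distance between lid and dish below 0.005 m and height (world z) of lid below 0.021 m and angle between lid's own z axis and vertical below 0.05 rad and contact force between the fingers and lid_knob above 0.5 N), for 0.1 s.
At the end, for the whole second after the job is handed in: The bearing lies flat on the dish's floor, and the lid is back on the dish: level (within 2.3 degrees), fully down (within 3 mm) and centred within 5 mm, at rest and let go (horizontal distance between lid and dish below 0.005 m and height (world z) of lid between 0.015 and 0.021 m and angle between lid's own z axis and vertical below 0.04 rad and linear speed of lid below 0.02 m/s and horizontal distance between bearing_center and dish_floor below 0.042 m and height (world z) of bearing_center below 0.016 m and angle between bearing's own z axis and vertical below 0.1 rad); the robot touches nothing.
It fails at once if the lid is tipped past 60 degrees (angle between lid's own z axis and vertical above 1.05 rad).
It fails at once if a bystander (white spool, spark plug or green cap) is moved by more than 25 mm (distance of any of white_spool_center, spark_plug_center, green_cap_center from where it was at the start of the episode above 0.025 m).
It also fails if it takes over 72 s, if anything falls off the work surface, if the arm or the gripper's body presses on something with over 40 N, if the wrist force passes 120 N, or if a joint passes its speed limit or range.

ROBOT

A 6-joint arm with a two-finger parallel gripper is mounted at the origin on the work surface; the furniture and walls round the work are solid. World frame = base frame: x ahead of the robot, y to its left, z up, the work surface at z = 0. Lengths are in m, angles in rad, forces in N, time in s.
With the tool pointing down it reaches from about 0.3 to 0.825 m from the base axis. Payload 5.4 kg.
Tool frame: the origin (TCP) lies at the very end of the fingers, on their centre line; the grasp point (between the pads) lies 19 mm behind it (manip.grip_depth is the distance from the TCP to the grasp point, in m); z points along the fingers, y is the line along which they close (so a half turn about z gives the same grasp; the last joint's range is limited). The gripper opens to 92 mm and grips with 3 to 60 N. Pads are 20 mm wide; open, the fingers measure 128 mm over their backs; the gripper's body (75 mm by 189 mm) begins 69 mm behind the grasp point.
Start: joints at [-1.481, 0.158, 1.597, -0, 1.386, -0.21], TCP at [0.17, -0.549, 0.215] pointing down, gripper open.
Joint ranges: [-2.91, 2.91], [-0.94, 2.29], [0.18, 2.7], [-1.29, 4.43], [0.17, 2.64], [-3, 3]. Speed limits (rad/s): [2.57, 2.57, 3.14, 3.14, 3.14, 3.14].

INTERFACE

Orientations are given as a unit quaternion [w, x, y, z].
In Python, from rig import monitor, vision, manip gives the robot as it stands. The module is installed in compiled form; this text tells all that it offers.
- The arm moves only by the shell command python3 -m jog 'ROWS' [FORCE]. ROWS is JSON, a list of rows, each a list of 3 entries, a list of its own where there are three numbers: the shift along the tool's x, y, z in m, then the turn, a rotation vector about the tool's x, y, z in rad, then the opening in per cent of the stroke, from 0 (shut) to 100 (fully open). In form: [[[tx, ty, tz], [wx, wy, wz], fingers], ...]. A call has 1 to 20 rows; each row is the pose to reach, as a shift and turn from the pose commanded when the call began, along the tool's axes at that moment; what a row does not reach only later rows make up. A row lasts 1/8 s, in which the tool goes at most 62.5 mm and 10.7 degrees, less where a joint would pass 70% of its speed; a pose out of reach is approached as far as the arm can. A call with a gripper value outside its range is refused whole. The fingers move at their own pace and stop on an object; FORCE is the grip in N (left out, the last holds). Time passes only in rows, so rows that repeat a pose let the fingers close. It gives the time, the measured TCP pose, the force, the opening and the grip force at its end, in the units of the state.
- monitor.sense(): the state, without advancing time (a new reading comes with each control period).
- vision.capture(name): name is "scene" or "top" or "wrist"; returns a dict with "pixels" (480x640x3 uint8, red, green, blue), "depth" (480x640 float32, m along the optical axis (not along the pixel's ray), 0 where there is no reading), "mtx" (3x3 intrinsics, pixels), "R" (3x3) and "t" (3): a world point X has camera coordinates R X + t. Camera axes: x right, y down, z forward; pixel columns grow to the right and rows downward; lengths in m; the calibration is good to about 2 mm. A picture is of the moment at which its call begins.
- manip.close_job(): hands the job in; it is judged then, once.
The state is a dict: "time_s": time; "q": joint angles; "joint_velocities": joint speeds; "joint_efforts": joint torques, N m; "eef_pos": TCP position; "orientation": TCP orientation; "wrist_force": force on the tool from outside, world axes, zero at the start; "wrist_torque": the same for the moment, N m; "width": finger opening in m; "grip_force": force on a finger pad.
Only numpy, scipy, OpenCV 4.12 (cv2) and the standard library are available. Lean on these libraries where they do the work, as an engineer would, in place of code of your own. Each camera call takes 0.05 s, during which the arm holds its last target. There are 200 camera calls.

## Working session

There is one attempt and no reset: what is moved stays moved. The work goes in short steps, Python scripts to look and compute and a shell command to move; the robot and the scene stay as the last step left them, time stands still between calls to the robot, and variables do not carry over. Pictures are saved under pics/ and viewed, at most 13 in all, crops included, and the job is handed in when it is done.

```bash
mkdir -p pics
cat > h.py <<'E'
import numpy as np, cv2
from rig import monitor, vision, manip
from scipy.spatial.transform import Rotation as Ro
def P(c,u,v,z=None):
    """world point of pixel: by depth, or on plane z"""
    K=c['mtx'];r=np.linalg.inv(K)@[u,v,1]
    if z is None: 
        d=c['depth'][int(v),int(u)]; return c['R'].T@(r*d-c['t'])
    o=-c['R'].T@c['t'];w=c['R'].T@r; return o+w*(z-o[2])/w[2]
def cloud(c):
    v,u=np.mgrid[:480,:640];d=c['depth']
    r=np.stack([u,v,np.ones_like(u)],-1)@np.linalg.inv(c['mtx']).T*d[...,None]
    X=(r-c['t'])@c['R'];X[d==0]=np.nan; return X
def save(c,n): cv2.imwrite('pics/'+n+'.png',c['pixels'][...,::-1])
def Rt():
    s=monitor.sense();w,x,y,z=s['orientation'];return np.array(s['eef_pos']),Ro.from_quat([x,y,z,w]),s
E
python3 - <<'E'
from h import *
c=vision.capture('top');save(c,'top1');np.savez('top1.npz',**c)
d=vision.capture('scene');save(d,'scene1')
p,R,s=Rt();print(p,R.as_matrix().round(3),s['width'],s['time_s'])
E
```

```text
[ 0.16972056 -0.54878417  0.21369958] [[ 0.955  0.295 -0.   ]
 [ 0.295 -0.955  0.002]
 [ 0.    -0.002 -1.   ]] 0.09189152070690979 0.1
```

View pics/top1.png

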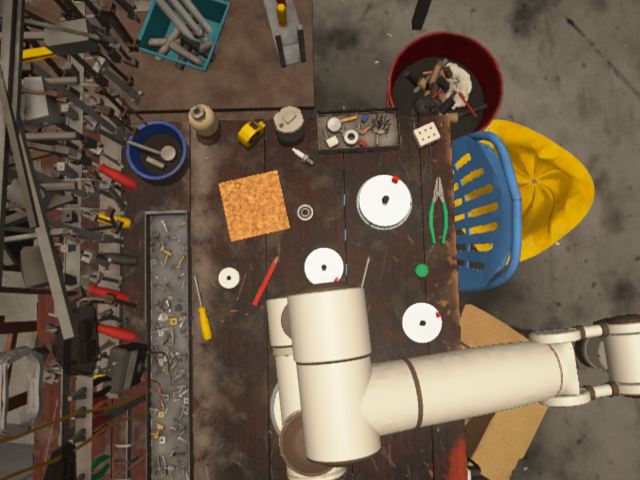

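The large lid on the dish is at about (384,201). The smaller lid look-alikes are at (324,267) and (422,323). The mat is at (254,205), the bearing at (305,212), the spark plug at (302,156), the green cap at (422,270) and the spool at (229,278). The lid on the flange is the largest, so it is the one meant. I'll confirm that in a crop and measure.

Run:
```python
from h import *
c=dict(np.load('top1.npz'))
cv2.imwrite('pics/crop1.png',cv2.resize(c['pixels'][140:300,210:450,::-1],None,fx=3.3,fy=3.3,interpolation=cv2.INTER_CUBIC))
X=cloud(c)
for n,u,v in [('lid',378,210),('sm1',318,272),('sm2',416,328),('mat',254,205),('bear',305,207),('tab',395.5,180),('knob',385,200)]: print(n,P(c,u,v).round(3))
im=c['pixels'].astype(int)
def big(m): 
    n,l,s,ce=cv2.connectedComponentsWithStats(m.astype('uint8'));return [(s[i].tolist(),ce[i].round(1).tolist()) for i in range(1,n) if s[i][4]>8]
w=(im.min(2)>170); print('white',[b for b in big(w) if b[0][4]>150 and b[1][1]<340])
m=(im[...,0]>140)&(im[...,2]<130)&(im[...,0]-im[...,2]>60)
print('cork',[b for b in big(m) if b[0][4]>1000])
r=(im[...,0]>150)&(im[...,1]<60)&(im[...,2]<60);r[:, :300]=0;r[:150]=0;print('red',big(r))
```

```text
lid [ 0.501 -0.174  0.028]
sm1 [ 0.344 -0.014  0.014]
sm2 [ 0.194 -0.264  0.008]
mat [0.526 0.151 0.003]
bear [0.517 0.016 0.003]
tab [ 0.575 -0.22   0.047]
knob [ 0.521 -0.19   0.064]
white [([415, 123, 24, 22, 283], [426.5, 133.5]), ([357, 175, 55, 51, 2020], [384.2, 200.4]), ([305, 248, 38, 36, 1075], [323.2, 265.6]), ([219, 268, 20, 20, 300], [228.5, 277.5]), ([297, 290, 65, 72, 3928], [329.1, 325.6]), ([274, 298, 18, 47, 370], [280.8, 321.9]), ([403, 303, 39, 40, 1177], [421.3, 322.5])]
cork [([483, 119, 112, 143, 7478], [545.3, 185.4]), ([219, 170, 71, 72, 3646], [253.7, 205.5]), ([459, 304, 70, 44, 1691], [484.7, 328.6]), ([471, 402, 77, 78, 3347], [507.5, 439.5])]
red [([393, 176, 6, 5, 20], [395.3, 178.0]), ([437, 313, 4, 4, 11], [438.2, 314.3])]
```

View pics/crop1.png

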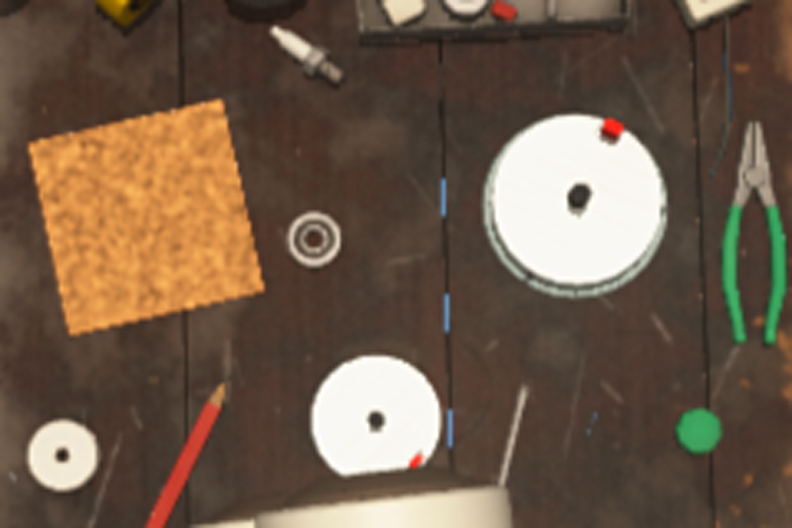

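The lid on the flange is confirmed: it is clearly the largest, with its tab at crop (612,128). I'll move above it with the fingers across the tab.

```bash
python3 -m jog '[[[0.443,-0.239,-0.03],[0,0,0.82],50],[[0.443,-0.239,-0.03],[0,0,0.82],50],[[0.443,-0.239,-0.03],[0,0,0.82],50],[[0.443,-0.239,-0.03],[0,0,0.82],50],[[0.443,-0.239,-0.03],[0,0,0.82],50],[[0.443,-0.239,-0.03],[0,0,0.82],50],[[0.443,-0.239,-0.03],[0,0,0.82],50],[[0.443,-0.239,-0.03],[0,0,0.82],50],[[0.443,-0.239,-0.03],[0,0,0.82],50],[[0.443,-0.239,-0.03],[0,0,0.82],50],[[0.443,-0.239,-0.03],[0,0,0.82],50],[[0.443,-0.239,-0.03],[0,0,0.82],50]]' 40
python3 - <<'E'
from h import *
c=vision.capture('wrist');save(c,'w1');np.savez('w1.npz',**c)
p,R,s=Rt();print(p,R.as_matrix().round(3),s['q'],s['width'])
im=c['pixels'].astype(int)
X=cloud(c)
r=(im[...,0]>130)&(im[...,1]<60)&(im[...,2]<60);r&=(X[...,2]>0.05)&(X[...,2]<0.065)
print('tab top',np.nanmean(X[r],0),r.sum())
k=(im.max(2)<80)&(abs(X[...,2]-0.060)<0.005);print('knob',np.nanmean(X[k],0),k.sum())
w=abs(X[...,2]-0.030)<0.004
y=X[w&(im.min(2)>120)];print(len(y),np.nanmin(y,0),np.nanmax(y,0))
(q,_,rad)=(0,0,0)
cc=cv2.minEnclosingCircle(y[:,:2].astype('float32'));print(cc)
E
```

```text
time_s: 1.6
eef_pos: [0.5215, -0.1915, 0.2445]
orientation: [0.0, 0.966, -0.258, -0.0]
wrist_force: [-0.7, 0.3, 0.9]
width: 0.0461
grip_force: 0.0
[ 0.52166443 -0.19136044  0.24454596] [[ 0.867 -0.499 -0.   ]
 [-0.499 -0.867 -0.   ]
 [-0.     0.    -1.   ]] [-5.68971427e-01  8.91192888e-02  1.61351738e+00 -1.80745002e-04
  1.43914721e+00  1.52420187e+00] 0.04626225682145566
tab top [nan nan nan] 0
knob [0.69997852 0.04526394 0.06127621] 63
12371 [ 0.32570002 -0.5136187   0.02600058] [ 0.77565437 -0.02139773  0.03399502]
((0.5637170672416687, -0.26450955867767334), 0.31673580408096313)<stdin>:7: RuntimeWarning: Mean of empty slice
```

```bash
ls pics
```

```text
crop1.png
scene1.png
top1.png
w1.png
```

View pics/w1.png

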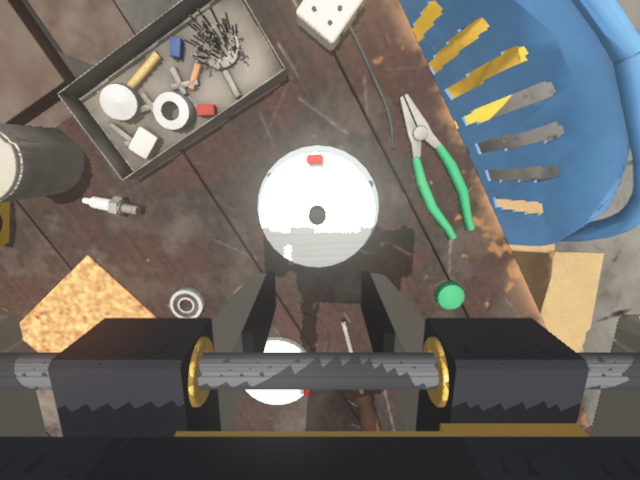

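The lid fills pixels 258–379 by 146–267, so its centre is near (318.5,206.5). The knob is at (317,215), the tab top at (315,160) and the bearing at (187,304).

Run:
```python
from h import *
c=dict(np.load('w1.npz'));t=dict(np.load('top1.npz'))
print('lid',P(c,318.5,206.5,.030),'top',P(t,384.3,200.3,.030),'depth',P(c,330,200))
print('knob',P(c,317,215,.060),P(t,385.5,199.5,.06));print('tab',P(c,315,160,.058),P(t,395.5,178.5,.058), P(c,315,160))
print('bear',P(c,187,304,.012),P(t,210+314/3.3,140+239/3.3,.012))
print('mat',P(t,254,205.5,.004))
im=c['pixels'].astype(int);r=(im[...,0]>150)&(im[...,1]<80)&(im[...,2]<80);v,u=np.where(r[150:175,300:335]);print(u.min()+300,u.max()+300,v.min()+150,v.max()+150)
```

```text
lid [ 0.53168982 -0.19775671  0.03      ] top [ 0.52535676 -0.19120359  0.03      ] depth [ 0.53170567 -0.21277728  0.03060697]
knob [ 0.52871498 -0.19419213  0.06      ] [ 0.52255337 -0.19134017  0.06      ]
tab [ 0.57872313 -0.22064742  0.058     ] [ 0.57661856 -0.2190256   0.058     ] [ 0.57874709 -0.22067815  0.05958803]
bear [0.50408028 0.01322693 0.012     ] [0.50118472 0.01573724 0.012     ]
mat [0.52411366 0.15078605 0.004     ]Traceback (most recent call last):
  File "<stdin>", line 7, in <module>
    return umr_minimum(a, axis, None, out, keepdims, initial, where)
ValueError: zero-size array to reduction operation minimum which has no identity
```

```bash
python3 -m jog '[[[0.063,-0.003,0.05],[0,0,0],50],[[0.063,-0.003,0.1],[0,0,0],50],[[0.063,-0.003,0.15],[0,0,0],50],[[0.063,-0.003,0.18],[0,0,0],50],[[0.063,-0.003,0.2],[0,0,0],50],[[0.063,-0.003,0.209],[0,0,0],50],[[0.063,-0.003,0.209],[0,0,0],50],[[0.063,-0.003,0.209],[0,0,0],12],[[0.063,-0.003,0.209],[0,0,0],5],[[0.063,-0.003,0.209],[0,0,0],5],[[0.063,-0.003,0.209],[0,0,0],5],[[0.063,-0.003,0.209],[0,0,0],5]]' 40
python3 - <<'E'
from h import *
c=vision.capture('wrist');save(c,'w2')
p,R,s=Rt();print(p,R.as_matrix().round(3),s['width'],s['grip_force'])
E
```

```text
time_s: 3.15
eef_pos: [0.579, -0.2192, 0.0362]
orientation: [0.0, 0.966, -0.257, 0.0]
wrist_force: [0.0, 0.3, 3.4]
width: 0.0153
grip_force: 40.0
[ 0.57895439 -0.21916764  0.03618079] [[ 0.868 -0.497  0.001]
 [-0.497 -0.868 -0.001]
 [ 0.001  0.    -1.   ]] 0.015775424220306727 40.00115633010864
```

View pics/w2.png

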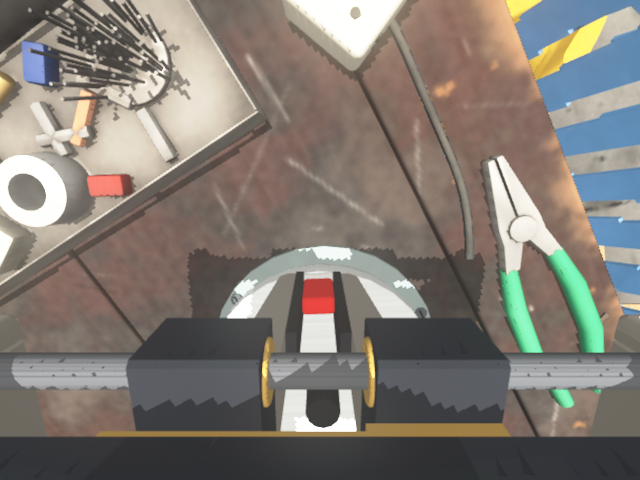

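The tab is pinched at (318,296), and the fingers straddle it without touching the plate. Now I'll raise the tab edge, turning about the far rim point.

```bash
python3 -m jog '[[[-0.0005,0,-0.0048],[0,0.04,0],5],[[-0.0012,0,-0.0096],[0,0.08,0],5],[[-0.0022,0,-0.0149],[0,0.125,0],5],[[-0.0034,0,-0.0202],[0,0.17,0],5],[[-0.0047,0,-0.0248],[0,0.21,0],5],[[-0.0062,0,-0.0294],[0,0.25,0],5],[[-0.0062,0,-0.0294],[0,0.25,0],5],[[-0.0062,0,-0.0294],[0,0.25,0],5],[[-0.0062,0,-0.0294],[0,0.25,0],5],[[-0.0062,0,-0.0294],[0,0.25,0],5]]'
python3 - <<'E'
from h import *
p,R,s=Rt();print(p,R.as_matrix().round(3),s['width'],s['grip_force'])
c=vision.capture('scene');n=c['pixels']
X=np.array([.527,-.192,.05]);k=c['mtx']@(c['R']@X+c['t']);u,v=(k[:2]/k[2]).astype(int);print(u,v)
a=n[max(v-70,0):v+70,max(u-95,0):u+95,::-1];cv2.imwrite('pics/s1.png',cv2.resize(a,None,fx=4,fy=4,interpolation=cv2.INTER_CUBIC))
E
```

```text
time_s: 4.45
eef_pos: [0.5732, -0.2158, 0.0647]
orientation: [0.032, 0.959, -0.255, 0.12]
wrist_force: [-1.1, 0.0, -1.3]
width: 0.0156
grip_force: 40.0
[ 0.57321075 -0.2158414   0.06471527] [[ 0.841 -0.497  0.214]
 [-0.482 -0.868 -0.123]
 [ 0.247 -0.    -0.969]] 0.015564915282475441 39.999815225601196
230 256
```

View pics/s1.png

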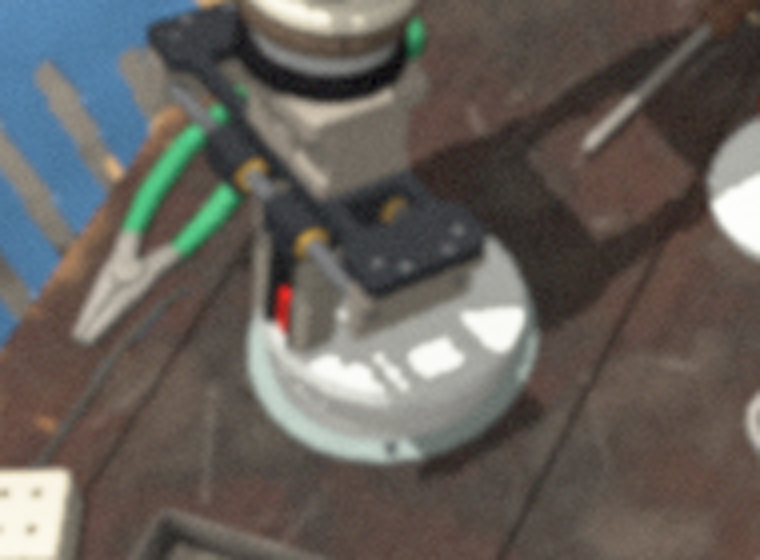

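The picture shows the lid tilted with the red tab at (285,310). I'll check the tilt and far-edge height from depth before lifting off.

Run:
```python
from h import *
for cam in('scene','top'):
    c=vision.capture(cam);X=cloud(c).reshape(-1,3);im=c['pixels'].reshape(-1,3).astype(int)
    h=np.array([.868,-.497]);s=(X[:,:2]-[.527,-.192])@h;l=(X[:,:2]-[.527,-.192])@[.497,.868]
    ok=(np.hypot(s,l)<.062)&(X[:,2]>.024)&(X[:,2]<.034+.3*(s+.065))&(im.min(1)>90)
    if ok.sum()<20: print(cam,ok.sum());continue
    A=np.c_[s[ok],l[ok],np.ones(ok.sum())];y=X[ok,2]
    for _ in range(4):
        b=np.linalg.lstsq(A,y,rcond=None)[0];e=abs(A@b-y)<.005;A,y=A[e],y[e]
    print(cam,len(y),b,'tilt',np.arctan(b[0]),'far top z',b[2]-b[0]*.06)
```

```text
scene 784 [0.23999111 0.01827517 0.04387935] tilt 0.23553657021827315 far top z 0.029479885015229593
top 574 [ 0.25124378 -0.00483338  0.04457748] tilt 0.2461489357772215 far top z 0.02950285598940961
```

The tilt is 0.24 rad and the far edge's underside is at about 26 mm, so it rests on the rim. Now I'll lift off and level the lid.

```bash
python3 -m jog '[[[0.0025,0,-0.0097],[0,0,0],5],[[0.005,0,-0.019],[0,0,0],5],[[0.0075,0,-0.029],[0,0,0],5],[[0.01,0,-0.039],[0,0,0],5],[[0.0148,0,-0.058],[0,-0.05,0],5],[[0.0198,0,-0.0775],[0,-0.1,0],5],[[0.0198,0,-0.0775],[0,-0.15,0],5],[[0.0198,0,-0.0775],[0,-0.2,0],5],[[0.0198,0,-0.0775],[0,-0.25,0],5],[[0.0198,0,-0.0775],[0,-0.25,0],5],[[0.0198,0,-0.0775],[0,-0.25,0],5]]' 45
python3 - <<'E'
from h import *
p,R,s=Rt();M=R.as_matrix();print(p,M.round(3),s['width'],s['q'])
tip=np.array([.5241,.1508])+.059*M[:2,0]  # desired TCP if heading kept
print('shift tool',M.T@np.r_[tip-p[:2],0])
E
```

```text
time_s: 5.98
eef_pos: [0.5732, -0.2157, 0.1451]
orientation: [0.0, 0.966, -0.257, 0.0]
wrist_force: [-0.8, -0.0, -0.9]
width: 0.0153
grip_force: 45.0
[ 0.57315913 -0.21569272  0.14511814] [[ 0.868 -0.497  0.001]
 [-0.497 -0.868 -0.   ]
 [ 0.001 -0.    -1.   ]] 0.015308712324665892 [-5.57022603e-01  3.11252172e-01  1.55743159e+00  6.47574606e-05
  1.27224152e+00  1.53389251e+00]
shift tool [-1.65717852e-01 -2.93641937e-01 -9.99633973e-05]
```

```bash
python3 -m jog '[[[-0.015,-0.026,0],[0,0,0],5],[[-0.035,-0.062,0],[0,0,0],5],[[-0.058,-0.103,0],[0,0,0],5],[[-0.081,-0.144,0],[0,0,0],5],[[-0.104,-0.185,0],[0,0,0],5],[[-0.127,-0.226,0],[0,0,0],5],[[-0.148,-0.262,0],[0,0,0],5],[[-0.16,-0.283,0],[0,0,0],5],[[-0.166,-0.294,0],[0,0,0],5],[[-0.166,-0.294,0],[0,0,0],5],[[-0.166,-0.294,0],[0,0,0],5],[[-0.166,-0.294,0],[0,0,0],5]]'
python3 - <<'E'
from h import *
p,R,s=Rt();M=R.as_matrix();print(p,s['width'],s['q'][5])
for cam in('scene','top'):
    c=vision.capture(cam);X=cloud(c).reshape(-1,3);im=c['pixels'].reshape(-1,3).astype(int)
    d=X[:,:2]-(p[:2]-.059*M[:2,0]);s=d@M[:2,0];l=d@M[:2,1]
    ok=(np.hypot(s,l)<.063)&(abs(X[:,2]-.139)<.025)&(im.min(1)>90)&(s<.02)
    A=np.c_[s[ok],l[ok],np.ones(ok.sum())];y=X[ok,2]
    for _ in range(4):
        b=np.linalg.lstsq(A,y,rcond=None)[0];e=abs(A@b-y)<.004;A,y=A[e],y[e]
    print(cam,len(y),b)
E
```

```text
time_s: 7.48
eef_pos: [0.5754, 0.1208, 0.145]
orientation: [0.0, 0.966, -0.258, 0.0]
wrist_force: [-0.3, 0.0, -2.2]
width: 0.0153
grip_force: 45.0
[0.57543689 0.120822   0.144963  ] 0.015330019797098807 2.094123263711116
scene 78 [ 0.00497842 -0.0179732   0.13723233]
top 216 [ 0.01121798 -0.00102669  0.13811046]
```

The lid is level. I'll lower it onto the mat, release and back up.

```bash
python3 -m jog '[[[0,0,0.02],[0,0,0],5],[[0,0,0.045],[0,0,0],5],[[0,0,0.07],[0,0,0],5],[[0,0,0.095],[0,0,0],5],[[0,0,0.11],[0,0,0],5],[[0,0,0.116],[0,0,0],5],[[0,0,0.12],[0,0,0],5],[[0,0,0.122],[0,0,0],5],[[0,0,0.122],[0,0,0],5],[[0,0,0.122],[0,0,0],5]]'
python3 -m jog '[[[0,0,0],[0,0,0],20],[[0,0,0],[0,0,0],35],[[0,0,0],[0,0,0],45],[[0,0,0],[0,0,0],50],[[0,0,-0.01],[0,0,0],50],[[0,0,-0.04],[0,0,0],50],[[-0.06,0,-0.09],[0,0,0],50],[[-0.11,0,-0.14],[0,0,0],50],[[-0.16,0,-0.16],[0,0,0],50],[[-0.16,0,-0.16],[0,0,0],50],[[-0.16,0,-0.16],[0,0,0],50]]'
python3 - <<'E'
from h import *
c=vision.capture('wrist');save(c,'w3');np.savez('w3.npz',**c)
p,R,s=Rt();print(p,R.as_matrix().round(3))
E
```

```text
time_s: 8.82
eef_pos: [0.5757, 0.1218, 0.0234]
orientation: [-0.0, 0.966, -0.257, 0.0]
wrist_force: [0.1, -0.5, -1.2]
width: 0.0158
grip_force: 45.0
time_s: 10.2
eef_pos: [0.4368, 0.2015, 0.1836]
orientation: [-0.0, 0.966, -0.257, 0.001]
wrist_force: [1.1, -0.0, -0.8]
width: 0.0461
grip_force: 0.0
[0.43692295 0.20101341 0.1827987 ] [[ 0.868 -0.497  0.   ]
 [-0.497 -0.868 -0.   ]
 [ 0.     0.    -1.   ]]
```

View pics/w3.png

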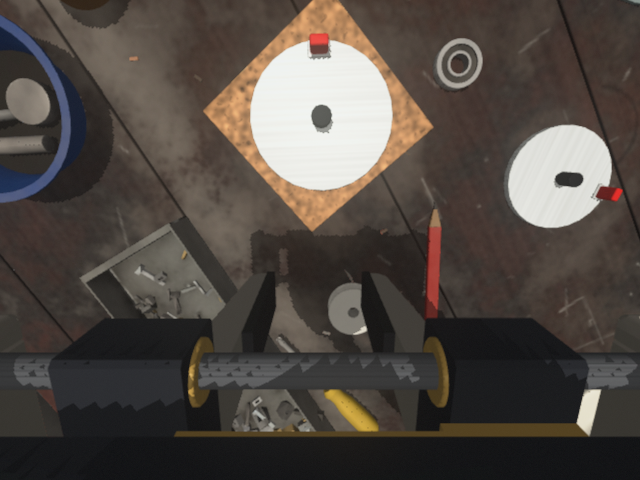

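The lid lies on the mat with its knob top at about (320,112) and its tab at (319,42). The bearing is at (459,64).

Run:
```python
from h import *
c=dict(np.load('w3.npz'));p,R,s=Rt();M=R.as_matrix()
b=P(c,459,64,.012);print('bear',b, 'knob',P(c,320.5,113,.046),'tab',P(c,319,39,.044),P(c,320,150))
t=vision.capture('top');np.savez('t2.npz',**t)
k=np.clip(t['pixels'],0,255)[150:250,290:430,::-1];cv2.imwrite('pics/t2.png',cv2.resize(k,None,fx=5.6,fy=5.6,interpolation=cv2.INTER_CUBIC))
print('shift',M.T@np.r_[b[:2]-p[:2],0])
```

```text
bear [0.50353172 0.01529686 0.012     ] knob [0.52666299 0.14814201 0.046     ] tab [0.57691149 0.12097639 0.044     ] [0.50048528 0.16340192 0.01715581]
shift [1.50103417e-01 1.28048116e-01 8.69273922e-05]
```

View pics/t2.png

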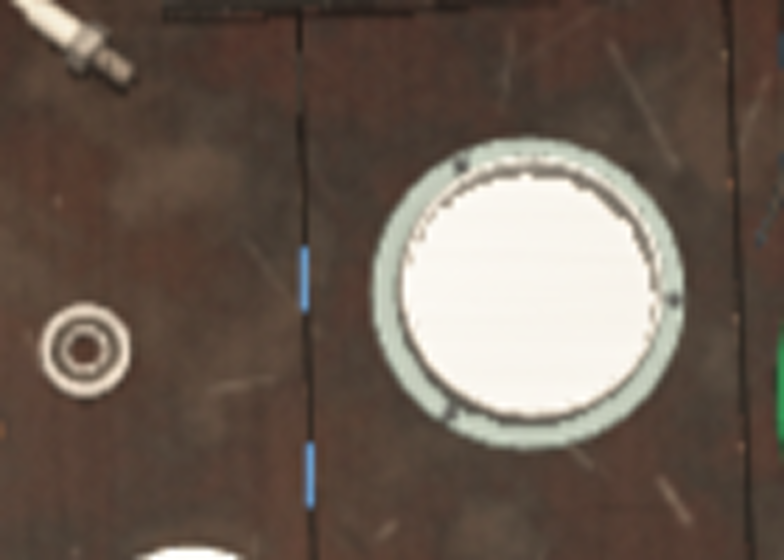

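The empty dish is in the crop with its flange at 372–685 by 137–451, so its centre is about (528,294). The bearing is at (85,351). Now I'll go to the bearing.

```bash
python3 -m jog '[[[0.04,0.034,0],[0,0,0.1],70],[[0.08,0.068,0],[0,0,0.25],70],[[0.12,0.102,0],[0,0,0.4],70],[[0.15,0.128,0.02],[0,0,0.5],70],[[0.15,0.128,0.06],[0,0,0.5],70],[[0.15,0.128,0.11],[0,0,0.5],70],[[0.15,0.128,0.15],[0,0,0.5],70],[[0.15,0.128,0.17],[0,0,0.5],70],[[0.15,0.128,0.179],[0,0,0.5],70],[[0.15,0.128,0.179],[0,0,0.5],70],[[0.15,0.128,0.179],[0,0,0.5],35],[[0.15,0.128,0.179],[0,0,0.5],30],[[0.15,0.128,0.179],[0,0,0.5],30],[[0.15,0.128,0.179],[0,0,0.5],30],[[0.15,0.128,0.179],[0,0,0.5],30]]' 25
python3 - <<'E'
from h import *
c=dict(np.load('t2.npz'));p,R,s=Rt();M=R.as_matrix();print(p,M.round(3),s['width'],s['grip_force'],s['q'])
d=P(c,290+(528.5+.5)/5.6-.5,150+(294+.5)/5.6-.5,.004);print('dish',d)
# wrist view w1: flange unseen; bearing bias check of top
b=P(c,290+85.5/5.6-.5,150+351.5/5.6-.5,.012);print('bear top',b)
print('shift',M.T@np.r_[d[:2]-p[:2],0],'bias-corrected',M.T@np.r_[d[:2]-b[:2],0])
E
```

```text
time_s: 12.18
eef_pos: [0.5037, 0.0156, 0.0048]
orientation: [-0.0, 0.873, -0.488, 0.001]
wrist_force: [-0.4, -0.9, 5.9]
width: 0.0401
grip_force: 25.1
[0.50365994 0.01556607 0.00476228] [[ 0.523 -0.852  0.001]
 [-0.852 -0.523 -0.   ]
 [ 0.001 -0.001 -1.   ]] 0.040088770113569816 25.075928922041157 [-2.09268419e-01  2.56059803e-01  1.94452088e+00 -1.57758959e-04
  9.39797650e-01  2.38167201e+00]
dish [ 0.52474919 -0.19274359  0.004     ]
bear top [0.50162376 0.01673566 0.012     ]
shift [1.88544329e-01 9.10422745e-02 1.02998590e-04] bias-corrected [1.90606554e-01 8.99192431e-02 1.05804148e-04]
```

```bash
python3 -m jog '[[[0,0,-0.02],[0,0,0],30],[[0,0,-0.06],[0,0,0],30],[[0.02,0.01,-0.1],[0,0,0],30],[[0.06,0.03,-0.13],[0,0,0],30],[[0.1,0.049,-0.13],[0,0,0],30],[[0.14,0.067,-0.13],[0,0,0],30],[[0.17,0.081,-0.13],[0,0,0],30],[[0.19,0.09,-0.13],[0,0,0],30],[[0.19,0.09,-0.13],[0,0,0],30],[[0.19,0.09,-0.13],[0,0,0],30]]'
python3 - <<'E'
from h import *
c=vision.capture('wrist');save(c,'w4');np.savez('w4.npz',**c)
p,R,s=Rt();print(p,R.as_matrix().round(3),s['width'])
E
```

```text
time_s: 13.42
eef_pos: [0.5255, -0.1921, 0.1336]
orientation: [-0.0, 0.873, -0.488, -0.001]
wrist_force: [-0.1, -0.8, -1.9]
width: 0.0397
grip_force: 25.0
[ 0.52557442 -0.19192146  0.1337312 ] [[ 0.524 -0.852 -0.001]
 [-0.852 -0.524  0.001]
 [-0.001  0.    -1.   ]] 0.03970093233446727
```

View pics/w4.png

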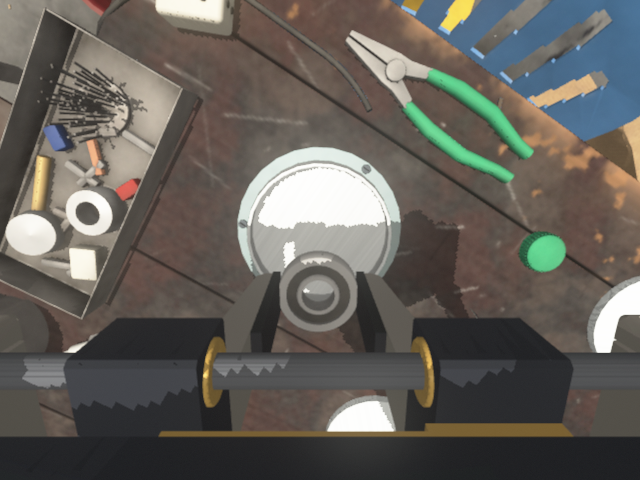

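The bearing is held level at (318,290). The dish flange spans columns 238–401 with its top at row 148.

Run:
```python
from h import *
c=dict(np.load('w4.npz'));p,R,s=Rt();M=R.as_matrix()
im=c['pixels'].astype(int);X=cloud(c)
l=P(c,238,225,.004);r=P(c,401,225,.004);t=P(c,319.5,147.5,.004);print(np.linalg.norm(l-r))
d=(l+r)/2;d2=t-.074*M[:,0];print('lateral',d,'from top',d2)
# fit circle to light-green flange pixels / outer edge at low height
g=(im[...,1]>im[...,0]+6)&(im.min(2)>110);v,u=np.where(g&(np.hypot(np.mgrid[:480,:640][1]-319.5,np.mgrid[:480,:640][0]-229)<88))
q=np.array([P(c,a,b,.004)[:2] for a,b in zip(u,v)])
h=cv2.convexHull(q.astype('float32'))[:,0]
from scipy.optimize import least_squares
f=least_squares(lambda x:np.hypot(*(h-x[:2]).T)-x[2],[*d[:2],.074],loss='soft_l1',f_scale=.0005);print(len(q),f.x)
for n,D in(('lat',d),('top',d2)):print(n,M.T@np.r_[D[:2]-p[:2],0])
```

```text
0.14686369438061267
lateral [ 0.52922983 -0.19916133  0.004     ] from top [ 0.52578162 -0.19347099  0.00407371]
3459 [ 0.52723777 -0.19427931  0.07338404]
lat [ 8.08158019e-03  6.82450340e-04 -8.01672787e-06]
top [ 1.42816762e-03  6.35855869e-04 -1.39205813e-06]
```

```bash
python3 -m jog '[[[0.002,0.001,0.03],[0,0,0],30],[[0.002,0.001,0.07],[0,0,0],30],[[0.002,0.001,0.1],[0,0,0],30],[[0.002,0.001,0.115],[0,0,0],30],[[0.002,0.001,0.12],[0,0,0],30],[[0.002,0.001,0.1225],[0,0,0],30],[[0.002,0.001,0.1225],[0,0,0],30],[[0.002,0.001,0.1225],[0,0,0],30],[[0.002,0.001,0.1225],[0,0,0],50],[[0.002,0.001,0.1225],[0,0,0],58],[[0.002,0.001,0.1225],[0,0,0],58],[[0.002,0.001,0.1225],[0,0,0],58],[[0.002,0.001,0.11],[0,0,0],58],[[0.002,0.001,0.07],[0,0,0],58],[[0.002,0.001,0.01],[0,0,0],58],[[-0.02,-0.01,-0.04],[0,0,0],58],[[-0.02,-0.01,-0.04],[0,0,0],58],[[-0.02,-0.01,-0.04],[0,0,0],58]]'
python3 - <<'E'
from h import *
c=vision.capture('wrist');save(c,'w5');np.savez('w5.npz',**c)
p,R,s=Rt();M=R.as_matrix();print(p,M.round(3),s['q'])
# shift for knob at mat
print(M.T@np.r_[np.array([.5262,.1490])-p[:2],0])
E
```

```text
time_s: 15.72
eef_pos: [0.5235, -0.1709, 0.1739]
orientation: [0.0, 0.873, -0.488, -0.0]
wrist_force: [-0.0, -0.9, 0.9]
width: 0.0534
grip_force: 0.0
[ 0.52298772 -0.17078242  0.17279887] [[ 0.523 -0.852 -0.002]
 [-0.852 -0.523  0.001]
 [-0.002  0.001 -1.   ]] [-5.35218731e-01  1.31347953e-01  1.71160916e+00 -1.95549028e-04
  1.30081996e+00  2.05590534e+00]
[-0.27085452 -0.17002604  0.00029809]
```

View pics/w5.png

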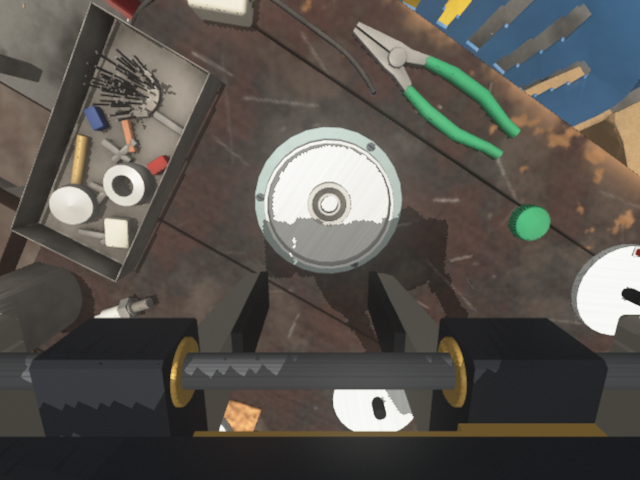

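The bearing lies flat in the dish at (329,204). The flange spans 255–402 by 126–273. I'll look at the lid from the same relative pose so the camera bias cancels.

```bash
python3 -m jog '[[[-0.04,-0.024,0],[0,0,0],45],[[-0.08,-0.049,0],[0,0,0],45],[[-0.12,-0.073,0],[0,0,0],45],[[-0.16,-0.098,0],[0,0,0],45],[[-0.2,-0.122,0],[0,0,0],45],[[-0.24,-0.147,0],[0,0,0],45],[[-0.27,-0.165,0],[0,0,0],45],[[-0.293,-0.179,0],[0,0,0],45],[[-0.293,-0.179,0],[0,0,0],45],[[-0.293,-0.179,0],[0,0,0],45],[[-0.293,-0.179,0],[0,0,0],45]]'
cat > look.py <<'E'
from h import *
from scipy.optimize import least_squares
def circ(c,mask,z,guess):
    v,u=np.where(mask);n,l,st,ce=cv2.connectedComponentsWithStats(mask.astype('uint8'))
    i=1+np.argmax(st[1:,4]);v,u=np.where(l==i)
    q=np.array([P(c,a,b,z)[:2] for a,b in zip(u,v)]);h=cv2.convexHull(q.astype('float32'))[:,0]
    f=least_squares(lambda x:np.hypot(*(h-x[:2]).T)-x[2],guess,loss='soft_l1',f_scale=.0005);return len(q),f.x
E
python3 - <<'E'
from look import *
V,U=np.mgrid[:480,:640]
a=dict(np.load('w5.npz'));im=a['pixels'].astype(int)
g=(im[...,1]>im[...,0]+4)&(im.min(2)>80)&(np.hypot(U-328.5,V-199.5)<80)
print('dish',circ(a,g,.004,[.5265,-.194,.074]))
c=vision.capture('wrist');save(c,'w6');np.savez('w6.npz',**c)
p,R,s=Rt();M=R.as_matrix();print(p,M.round(3),s['q'][5])
im=c['pixels'].astype(int);X=cloud(c)
w=(abs(X[...,2]-.016)<.004)&(im.min(2)>70)&(np.hypot(X[...,0]-.526,X[...,1]-.15)<.08)
print('lid',circ(c,w,.016,[.526,.15,.067]))
for n,k in(('w5',a),('w6',c)): print(n,P(k,329,204,.012))
E
```

```text
time_s: 17.15
eef_pos: [0.523, 0.1712, 0.1735]
orientation: [0.0, 0.872, -0.489, -0.0]
wrist_force: [0.8, -1.0, -1.1]
width: 0.0413
grip_force: 0.0
dish (3500, array([ 0.52727022, -0.19436151,  0.07349458]))
[0.52304922 0.17133149 0.17367303] [[ 0.522 -0.853 -0.001]
 [-0.853 -0.522 -0.   ]
 [-0.     0.001 -1.   ]] 2.6894635004733387
lid (14129, array([0.52561666, 0.14838895, 0.06656136]))
w5 [ 0.52669574 -0.19522554  0.012     ]
w6 [0.52603687 0.14679799 0.012     ]
```

View pics/w6.png

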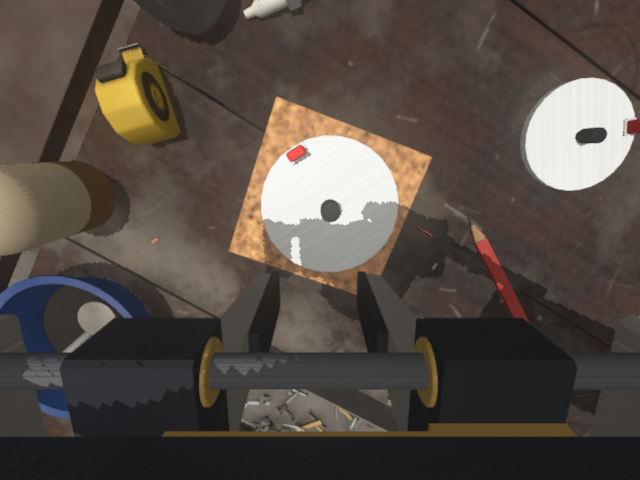

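The lid is central on the mat at (330,203), with its knob at (331,210). Now I'll grip the knob.

```bash
python3 -m jog '[[[0.0206,0.0096,0.03],[0,0,0],45],[[0.0206,0.0096,0.07],[0,0,0],45],[[0.0206,0.0096,0.11],[0,0,0],45],[[0.0206,0.0096,0.135],[0,0,0],45],[[0.0206,0.0096,0.147],[0,0,0],45],[[0.0206,0.0096,0.152],[0,0,0],45],[[0.0206,0.0096,0.152],[0,0,0],45],[[0.0206,0.0096,0.152],[0,0,0],25],[[0.0206,0.0096,0.152],[0,0,0],15],[[0.0206,0.0096,0.152],[0,0,0],8],[[0.0206,0.0096,0.152],[0,0,0],8],[[0.0206,0.0096,0.152],[0,0,0],8]]' 35
python3 -m jog '[[[0,0,-0.01],[0,0,0],8],[[0,0,-0.03],[0,0,0],8],[[0,0,-0.06],[0,0,0],8],[[0,0,-0.08],[0,0,0],8],[[0,0,-0.08],[0,0,0],8],[[0,0,-0.08],[0,0,0],8]]'
python3 - <<'E'
from look import *
p,R,s=Rt();M=R.as_matrix();print(p,M.round(3),s['width'])
c=vision.capture('wrist');save(c,'w7');im=c['pixels'].astype(int);X=cloud(c)
z=.016+.08
w=(abs(X[...,2]-z)<.006)&(im.min(2)>70)&(np.hypot(X[...,0]-p[0],X[...,1]-p[1])<.075)
q=X[w];print(len(q),q.mean(0));A=np.c_[(q-p)@M[:,0],(q-p)@M[:,1],np.ones(len(q))];print('plane',np.linalg.lstsq(A,q[:,2],rcond=None)[0])
n,f=circ(c,w,z,[p[0],p[1],.067]);print('lid',n,f,'rel tool',M.T@np.r_[f[:2]-p[:2],0])
print('shift to dish',M.T@np.r_[np.array([.5273,-.1944])-p[:2],0])
E
```

```text
time_s: 18.7
eef_pos: [0.5258, 0.1497, 0.0225]
orientation: [-0.0, 0.873, -0.488, 0.0]
wrist_force: [-2.6, -2.0, 5.3]
width: 0.017
grip_force: 35.0
time_s: 19.45
eef_pos: [0.5249, 0.1498, 0.101]
orientation: [0.0, 0.873, -0.488, -0.001]
wrist_force: [-0.8, -0.4, -1.1]
width: 0.0168
grip_force: 35.0
[0.52491778 0.14976431 0.1010289 ] [[ 0.523 -0.852 -0.001]
 [-0.852 -0.523  0.   ]
 [-0.001  0.001 -1.   ]] 0.016792903779136382
26966 [0.53652346 0.13052625 0.09532301]
plane [-0.00044097 -0.00180766  0.09533322]
lid 25879 [0.52649684 0.14885229 0.0658345 ] rel tool [ 1.60334769e-03 -8.68596244e-04 -2.36235177e-06]
shift to dish [ 2.94555364e-01  1.78022137e-01 -1.38680294e-05]
```

```bash
python3 -m jog '[[[0.015,0.009,0],[0,0,0],8],[[0.045,0.027,0],[0,0,0],8],[[0.085,0.052,0],[0,0,0],8],[[0.13,0.079,0],[0,0,0],8],[[0.175,0.106,0],[0,0,0],8],[[0.22,0.133,0],[0,0,0],8],[[0.255,0.155,0],[0,0,0],8],[[0.28,0.17,0],[0,0,0],8],[[0.293,0.178,0.01],[0,0,0],8],[[0.293,0.178,0.03],[0,0,0],8],[[0.293,0.178,0.045],[0,0,0],8],[[0.293,0.178,0.05],[0,0,0],8],[[0.293,0.178,0.05],[0,0,0],8],[[0.293,0.178,0.05],[0,0,0],8]]'
python3 - <<'E'
from look import *
p,R,s=Rt();M=R.as_matrix();print(p,M.round(3),s['wrist_force'])
print('TCP target err tool',M.T@np.r_[np.array([.5273,-.1944])-p[:2],0])
c=vision.capture('wrist');im=c['pixels'].astype(int);X=cloud(c);z=.0455
w=(abs(X[...,2]-z)<.006)&(im.min(2)>70)&(np.hypot(X[...,0]-p[0],X[...,1]-p[1])<.075)
n,f=circ(c,w,z,[p[0],p[1],.067]);print('lid',n,f)
E
```

```text
time_s: 21.25
eef_pos: [0.5278, -0.1932, 0.0527]
orientation: [0.0, 0.873, -0.488, 0.001]
wrist_force: [-0.5, -0.9, -1.2]
width: 0.0171
grip_force: 35.0
[ 0.52784752 -0.19319611  0.05273945] [[ 0.524 -0.852  0.001]
 [-0.852 -0.524 -0.001]
 [ 0.001 -0.001 -1.   ]] [-0.53065674 -0.92041883 -1.2264912 ]
TCP target err tool [7.39010622e-04 1.09681382e-03 2.63930540e-07]
lid 25855 [ 0.52898458 -0.1932839   0.06667925]
```

```bash
python3 -m jog '[[[0,0.001,0.003],[0,0,0],8],[[0,0.001,0.006],[0,0,0],8],[[0,0.001,0.009],[0,0,0],8],[[0,0.001,0.012],[0,0,0],8],[[0,0.001,0.0145],[0,0,0],8],[[0,0.001,0.0163],[0,0,0],8],[[0,0.001,0.0163],[0,0,0],8],[[0,0.001,0.0163],[0,0,0],8]]'
python3 - <<'E'
from look import *
p,R,s=Rt();M=R.as_matrix();print(p)
c=vision.capture('wrist');im=c['pixels'].astype(int);X=cloud(c)
w=(abs(X[...,2]-.031)<.008)&(im.min(2)>70)&(np.hypot(X[...,0]-p[0],X[...,1]-p[1])<.066)
q=X[w];A=np.c_[(q-p)@M[:,0],(q-p)@M[:,1],np.ones(len(q))];print('plane',np.linalg.lstsq(A,q[:,2],rcond=None)[0],np.median(q[:,2]))
E
```

```text
time_s: 22.3
eef_pos: [0.5263, -0.1936, 0.0365]
orientation: [0.0, 0.873, -0.488, -0.0]
wrist_force: [-2.8, 0.9, 5.6]
width: 0.0169
grip_force: 35.0
[ 0.52634746 -0.19355281  0.03649015]
plane [ 0.00119668 -0.00234066  0.03086732] 0.030862662069168552
```

The lid is level and fully down, with the plate top at 30.9 mm. I'll release, retreat and check.

```bash
python3 -m jog '[[[0,0,0.0005],[0,0,0],8],[[0,0,0.0005],[0,0,0],8],[[0,0,0],[0,0,0],20],[[0,0,0],[0,0,0],35],[[0,0,0],[0,0,0],45],[[0,0,0],[0,0,0],45],[[0,0,-0.01],[0,0,0],45],[[0,0,-0.04],[0,0,0],45],[[0,0,-0.09],[0,0,0],45],[[-0.022,-0.011,-0.137],[0,0,0],45],[[-0.022,-0.011,-0.137],[0,0,0],45],[[-0.022,-0.011,-0.137],[0,0,0],45],[[-0.022,-0.011,-0.137],[0,0,0],45]]'
python3 - <<'E'
from look import *
p,R,s=Rt();M=R.as_matrix();print(p)
c=vision.capture('wrist');save(c,'w8');im=c['pixels'].astype(int);X=cloud(c)
w=(abs(X[...,2]-.030)<.006)&(im.min(2)>70)&(np.hypot(X[...,0]-.527,X[...,1]+.194)<.08)
print(circ(c,w,.030,[.527,-.194,.067]))
w&=np.hypot(X[...,0]-.527,X[...,1]+.194)<.06
q=X[w];A=np.c_[q[:,0]-.527,q[:,1]+.194,np.ones(len(q))];print('plane',np.linalg.lstsq(A,q[:,2],rcond=None)[0])
E
```

```text
time_s: 23.98
eef_pos: [0.5233, -0.1689, 0.171]
orientation: [0.0, 0.873, -0.488, -0.002]
wrist_force: [0.4, 0.1, 0.7]
width: 0.0415
grip_force: 0.0
[ 0.52326819 -0.168906    0.17101897]
(15687, array([ 0.52786765, -0.19361712,  0.06660631]))
plane [1.97796670e-03 3.24209179e-05 3.08349390e-02]
```

View pics/w8.png

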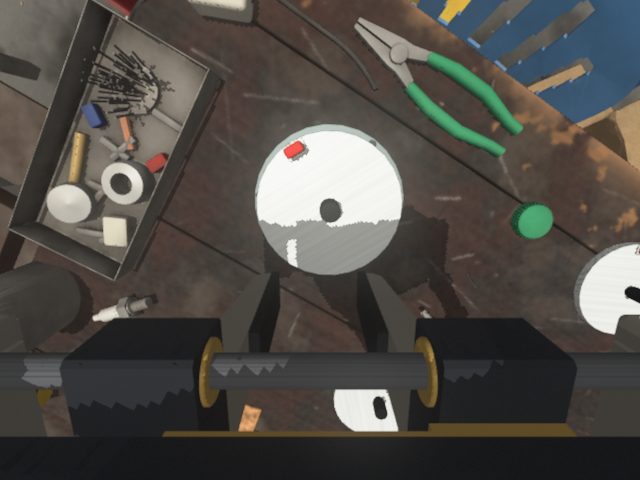

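The lid sits level on the dish, about 1 mm off centre, with its knob at (330,210) and its tab at (294,150). The gripper is clear, so I'll hand in.

```bash
python3 -c "
from rig import manip
print(manip.close_job())"
```

```text
the job is handed in; nothing more can be done
None
```

The job is handed in (no verdict came back): the bearing lies flat in the dish, and by my camera measurements the lid is back on level, fully down and about 1 mm off centre.

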